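File the tall yellow tube in the full caddy slot

TASK

Take the tall yellow-capped sample tube out of the white foam rack and stand it in the yellow slot in the middle of the caddy of short tubes. Two short yellow tubes lean in that slot with their feet close together: lower the tall tube (do not drop it) and push it gently down between them, so that they move aside and its foot goes all the way to the slot's floor. Both short tubes must stay standing in the slot; let go of the tall tube at the end.

Things in the scene. Friction and masses are not known exactly. Their poses are not given: they have to be found in the camera images.
- tall_yellow: Tall clear tube, yellow cap, 25 g, 130 mm tall; body 16 mm across, cap (top 22 mm) 18 mm. Origin: under its foot; z up to the cap. Upright in one of 3 wells, 60 mm apart in a row within 0.4 rad of world y, in a fixed white foam rack 60 x 180 x 36 mm (wells 30 mm deep). Same-size green and purple capped tubes in the other two; fingers closing within 0.4 rad of world x clear them.
- caddy: Fixed caddy (grey base), 84 x 136 mm, with a yellow slot. Origin: centre of its underside, under the slot's centre; z up. Slot inside: 64 mm along x, 29 mm along y; floor 6 mm above origin, end walls to 56 mm, long edges flared out 7 mm each, to 63 mm. At both y sides white foam holds fixed short tubes with black, blue, purple, green caps, tops 74 mm up.
- short_a: Short yellow-capped tube, 25 g, loose in the slot: 78 mm long, body 14 mm across, cap 16 mm. Origin: under its foot; z along it to the cap. Starts leaning about 19 degrees to the slot's -x end, foot about 9 mm from the slot's centre on that side, cap top about 82 mm above the table. It slides aside easily.
- short_b: The same, leaning to the slot's +x end, foot about 9 mm to +x of the slot's centre. The gap between the two is some 3 mm at the floor and widens upward: a tall tube lowered at the slot's centre meets both about 20 mm above the slot's floor and is pressed down the rest with up to about 15 N.

How it is judged:
By the outcome, as a careful person would: the job done as asked, in the order asked, and still so for the second after the job is handed in, with the robot touching nothing.
It also fails if it takes over 45 s, if anything falls off the work surface, if the arm or the gripper's body presses on something with over 40 N, if the wrist force passes 120 N, or if a joint passes its speed limit or range.

ROBOT

A 6-joint arm with a two-finger parallel gripper is mounted at the origin on the work surface. World frame = base frame: x ahead of the robot, y to its left, z up, the work surface at z = 0. Lengths are in m, angles in degrees, forces in N, time in s.
With the tool pointing down it reaches from about 0.35 to 0.975 m from the base axis. Payload 17.4 kg.
Tool frame: the origin (TCP) lies at the very end of the fingers, on their centre line; the grasp point (between the pads) lies 19 mm behind it; z points along the fingers, y is the line along which they close (so a half turn about z gives the same grasp; the last joint's range is limited). The gripper opens to 85 mm and grips with 20 to 120 N. Pads are 22 mm wide; open, the fingers measure 114 mm over their backs; the gripper's body (76 mm by 85 mm) begins 54 mm behind the grasp point. The pads swing forward as they close: fully open they stand 13 mm farther back than shut.
Start: joints at [-75.046, 6.646, 82.598, -0, 90.757, -2.166], TCP at [0.199, -0.645, 0.231] pointing down, gripper open.
Joint ranges: [-162.19, 162.19], [-47.58, 125.68], [4.15, 143.07], [-65.23, 245.23], [0.69, 171.88], [-170.13, 170.13]. Speed limits (degrees/s): [108.29, 108.29, 127.2, 180, 180, 180].

INTERFACE

Orientations are given as [roll, pitch, yaw] about the fixed x, y, z axes, in that order (R = Rz(yaw) Ry(pitch) Rx(roll)).
In Python, from cell import arm gives the robot as it stands.
- The arm moves only by the tool apply_moves, never from a script. Its argument "rows" is a list that holds one entry, the list of rows, each a list of 5 numbers: the shift along the tool's x, y, z each as a share of 40 mm, from -1 to 1, then the turn about the tool's z as a share of 0.1 rad, from -1 to 1, then the opening, from 0 (shut) to 1 (fully open). A call has exactly 10 rows; each row shifts and turns the commanded pose from where the row before left it, along the tool's axes as they then stand; what a row does not reach is not made up. A row lasts 1/10 s, in which the tool goes at most 50 mm and 8.59 degrees, less where a joint would pass 70% of its speed; a pose out of reach is approached as far as the arm can. A call with a number of a shift or a turn outside -1 to 1 is refused whole. A call with a gripper value outside its range is refused whole. The fingers move at their own pace and stop on an object; the grip force is fixed at half the most. Time passes only in rows, so rows that do not move let the fingers close, or fill a call up. It gives the time, the measured TCP pose, the force, the opening and the grip force at its end, in the units of the state.
- arm.read_state(): the state, without advancing time (a new reading comes with each control period).
- arm.capture(name): name is "scene" or "side" or "wrist"; returns (picture, depth): 420x560x3 uint8, blue, green, red; 420x560 float32, m along the optical axis (not along the pixel's ray), 0 where there is no reading.
- arm.camera_params(name): a dict with "fx", "fy", "cx", "cy" (pixels), "k1" (the pictures are not rectified: a ray, as slopes to the right and down, at radius r is drawn at 1 + k1 r^2 times it, then the intrinsics apply), "R" (3x3) and "t" (3): a world point X has camera coordinates R X + t. Camera axes: x right, y down, z forward; pixel columns grow to the right and rows downward; lengths in m; the calibration is good to about 2 mm. A picture is of the moment at which its call begins: read the wrist's pose just before it. camera_params takes no time and is no camera call; for the wrist camera it gives the pose at the moment of the call.
- arm.finish_job(): hands the job in; it is judged then, once.
Trained networks look in the newest picture that a camera, given by its name, has taken for a name from the list of things; names that differ only in an ending like _2 or _b are one class to them, and where a whole thing is asked for, a point or a joint stands for the part that bears it (a point fixed in the world has none). Each returns a list of dicts, best first, with "p" (0 to 1); they miss things now and then, are a little off and sometimes report something else, mostly with a low value. They report only what shows in the picture. A call takes as long as a camera call.
- arm.masks_of(camera, label): "region" (420x560 bool, what is visible of it) and "xy" ([column, row] in pixels, amid what is visible of it).
- arm.pinpoint(camera, label): "xy" ([column, row] in pixels: a listed point, or the origin of a listed thing).
The state is a dict: "t": time; "joint_pos": joint angles; "qvel": joint speeds; "joint_efforts": joint torques, N m; "tool_pos": TCP position; "tool_rot": TCP orientation; "contact_force": force on the tool from outside, world axes, zero at the start; "wrist_torque": the same for the moment, N m; "width": finger opening in m; "gripper_force": force on a finger pad.
Only numpy, scipy, OpenCV 4.12 (cv2) and the standard library are available. Lean on these libraries where they do the work, as an engineer would, in place of code of your own. Each camera call takes 0.05 s, during which the arm holds its last target. There are 200 camera calls.

## Working session

There is one attempt and no reset: what is moved stays moved. The work goes in short steps, Python scripts to look and compute and a tool call to move; the robot and the scene stay as the last step left them, time stands still between calls to the robot, and variables do not carry over. Pictures are saved under pics/ and viewed, at most 10 in all, crops included, and the job is handed in when it is done.

Besides the shell and the picture viewer there is one more tool, called after ">>>" as name(argument=value, ...), one argument or row to a line, values as JSON. apply_moves: Moves the arm, as the interface text tells. Shift numbers are shares of 40 mm and turn numbers shares of 0.1 rad, none past 1 either way. Its arguments: {"type":"object","properties":{"rows":{"type":"array"}},"required":["rows"]}

```bash
mkdir -p pics; cat > h.py <<'E'
import numpy as np, cv2
from cell import arm
def world(cam, uv, z=None, depth=None):
    p=arm.camera_params(cam); R=np.array(p["R"]);t=np.array(p["t"])
    d=np.array([p["k1"],0,0,0,0.]); K=np.array([[p["fx"],0,p["cx"]],[0,p["fy"],p["cy"]],[0,0,1]])
    uv=np.asarray(uv,float).reshape(-1,1,2)
    n=cv2.undistortPoints(uv,K,d).reshape(-1,2)
    r=np.c_[n,np.ones(len(n))]@R; c=-R.T@t
    if depth is not None: return c+r*np.asarray(depth).reshape(-1,1)
    return c+r*((z-c[2])/r[:,2])[:,None]
def cloud(cam,region,D):
    v,u=np.nonzero(region&(D>0)); return world(cam,np.c_[u,v],depth=D[v,u])
E
python3 - <<'E'
from h import *
ims=[]
for c in ["scene","side"]:
    im,D=arm.capture(c); cv2.imwrite(f"pics/{c}0.png",im); np.save(f"{c}D.npy",D)
    for l in ["tall_yellow","caddy","short_a"]:
        for m in arm.masks_of(c,l)[:3]:
            P=cloud(c,m["region"],D)
            top=P[P[:,2]>np.percentile(P[:,2],97)-.006] if len(P) else P
            print(c,l,round(m["p"],2),np.round(m["xy"]),m["region"].sum(),np.round(np.median(P,0),4),np.round(np.percentile(P[:,2],98),4),"top",np.round(top.mean(0),4))
        for m in arm.pinpoint(c,l)[:3]: print("  pin",round(m["p"],2),np.round(m["xy"],1))
print(arm.read_state())
E
```

```text
scene tall_yellow 0.56 [400. 138.] 359 [0.5605 0.2773 0.0943] 0.138 top [0.5578 0.2799 0.1363]
  pin 0.75 [392.4 167.7]
  pin 0.55 [168.7 266.7]
scene short_a 0.82 [155. 234.] 258 [ 0.521  -0.231   0.0652] 0.0847 top [ 0.5138 -0.2306  0.0823]
  pin 0.47 [163.6 261.8]
  pin 0.41 [166.4 272.1]
side tall_yellow 0.69 [241. 106.] 433 [0.5557 0.2777 0.0924] 0.1356 top [0.556  0.2801 0.1338]
side caddy 0.76 [354. 315.] 9722 [ 0.5314 -0.2717  0.0458] 0.0737 top [ 0.5399 -0.2428  0.0721]
  pin 0.7 [352.2 325.6]
side short_a 0.73 [329. 289.] 356 [ 0.5132 -0.2361  0.0724] 0.0818 top [ 0.5112 -0.2327  0.0792]
side short_a 0.68 [377. 279.] 442 [ 0.5695 -0.2365  0.0682] 0.0818 top [ 0.5747 -0.2355  0.0794]
{'t': 0.7, 'joint_pos': array([-7.50453769e+01,  6.64617190e+00,  8.25988485e+01, -1.82722231e-04,
        9.07553604e+01, -2.16525774e+00]), 'qvel': array([-0.03893663,  0.01774287, -0.00312931, -0.00602435,  0.0477011 ,
        0.07214682]), 'joint_efforts': array([-1.49949617e-03, -7.31582165e+01, -6.32565737e+01, -7.39593338e-05,
        3.63042136e-04, -3.13970963e-05]), 'tool_pos': array([ 0.19869836, -0.64509554,  0.23129118]), 'tool_rot': array([-1.79999613e+02,  1.68188155e-04,  1.71198784e+01]), 'contact_force': array([-0.21830021, -0.19848483, -0.43976131]), 'wrist_torque': array([-0.01762539, -0.04162926, -0.00045796]), 'gripper_force': 0.0, 'width': 0.08543349623430845}
```

View pics/scene0.png

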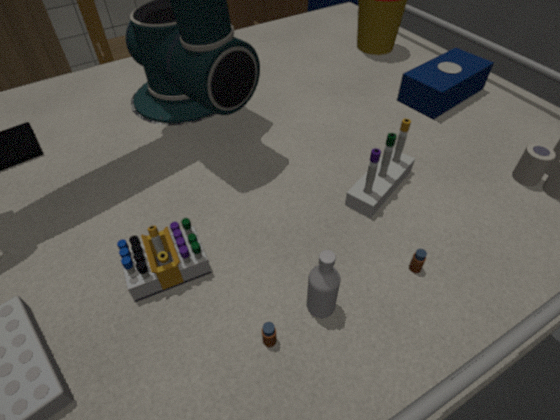

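View pics/side0.png

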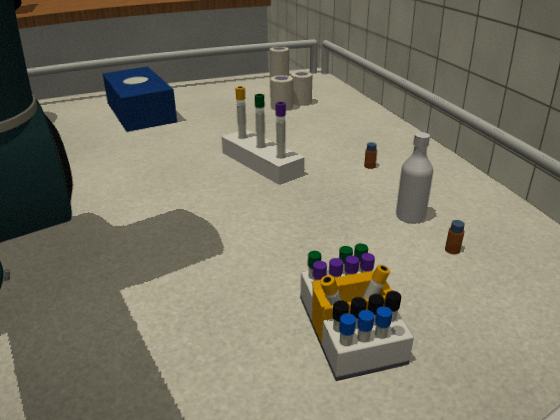

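The scene view shows the yellow tall cap at (405,125), at the far end of the rack. The caddy slot is at about (162,258), with short caps at (154,232) and (163,257). The side view agrees: tall cap at (240,92), short caps at (328,285) and (381,272). I'll turn the tool first, then look down on the caddy with the wrist camera.

>>> apply_moves(
  rows=[
    [[0, 0, -0.2, -1, 1], [0, 0, -0.2, -1, 1], [0, 0, -0.2, -1, 1], [0, 0, -0.2, -1, 1], [0, 0, -0.2, -1, 1], [0, 0, -0.2, -1, 1], [0, 0, -0.2, -1, 1], [0, 0, -0.2, -1, 1], [0, 0, -0.2, -1, 1], [0, 0, -0.2, -1, 1]],
  ],
)

```text
t: 1.7
tool_pos: [0.1987, -0.6451, 0.3117]
tool_rot: [180.0, 0.0, 74.7]
contact_force: [-0.0, -0.2, 0.1]
width: 0.0856
gripper_force: 0.0
```

>>> apply_moves(
  rows=[
    [[0, 0, 0, -0.9, 1], [0, 0, 0, -0.9, 1], [0, 0, 0, -0.9, 1], [0.8, 0.8, 0, 0, 1], [0.8, 0.8, 0, 0, 1], [0.8, 0.8, 0, 0, 1], [0.8, 0.8, 0, 0, 1], [0.8, 0.8, 0, 0, 1], [0.8, 0.8, 0, 0, 1], [0.8, 0.8, 0, 0, 1]],
  ],
)

```text
t: 2.7
tool_pos: [0.4241, -0.42, 0.3115]
tool_rot: [180.0, 0.0, 89.9]
contact_force: [0.9, 0.1, 0.4]
width: 0.0853
gripper_force: 0.0
```

```bash
python3 - <<'E'
from h import *
s=arm.read_state(); print(s["t"],s["tool_pos"],s["tool_rot"],s["contact_force"],s["joint_pos"])
p=arm.camera_params("wrist"); R=np.array(p["R"]); print(-R.T@np.array(p["t"]),R,p["fx"])
E
```

```text
2.7 [ 0.42412955 -0.42004519  0.31152982] [1.79982033e+02 1.86865806e-02 8.98786271e+01] [0.89436931 0.13025639 0.39885556] [-4.71713366e+01 -3.66016892e+00  8.57383635e+01  4.22546994e-04
  9.78958859e+01 -4.70499085e+01]
[ 0.42503358 -0.35589204  0.45339661] [[ 9.99998339e-01 -1.76302312e-03  4.62369048e-04]
 [-1.82262486e-03 -9.66076080e-01  2.58251206e-01]
 [-8.61916963e-06 -2.58251620e-01 -9.66077689e-01]] 295.57397403305356
```

>>> apply_moves(
  rows=[
    [[0.8, 0.4, 0, 0, 1], [0.8, 0.4, 0, 0, 1], [0.8, 0.4, 0, 0, 1], [0.8, 0.4, 0, 0, 1], [0.8, 0.4, 0, 0, 1], [0.8, 0.4, 0, 0, 1], [0.7, 0.4, 0, 0, 1], [0, 0.2, 0, 0, 1], [0, 0, 0, 0, 1], [0, 0, 0, 0, 1]],
  ],
)

```text
t: 3.7
tool_pos: [0.5433, -0.2024, 0.3112]
tool_rot: [-180.0, 0.0, 89.9]
contact_force: [-0.4, 0.4, -0.7]
width: 0.0855
gripper_force: 0.0
```

```bash
python3 - <<'E'
from h import *
print(arm.read_state()["tool_pos"])
im,D=arm.capture("wrist"); cv2.imwrite("pics/w0.png",im); np.save("w0D.npy",D)
for m in arm.masks_of("wrist","short_a")[:3]:
    P=cloud("wrist",m["region"],D); z=np.percentile(P[:,2],95); T=P[P[:,2]>z-.004]
    print(round(m["p"],2),np.round(m["xy"]),np.round(np.median(P,0),4),z,T.mean(0),P.min(0),P.max(0))
for l in ["caddy","short_a"]:
  for m in arm.pinpoint("wrist",l)[:3]: print(l,round(m["p"],2),m["xy"],world("wrist",m["xy"],z=0 if l=="caddy" else .006))
# yellow in cloud
h=cv2.cvtColor(im,cv2.COLOR_BGR2HSV); Y=(h[...,0]>15)&(h[...,0]<35)&(h[...,1]>120)&(h[...,2]>60)
P=cloud("wrist",Y,D); W=P[(P[:,2]>.045)&(P[:,2]<.068)]
b=cv2.minAreaRect((W[:,:2]*1000).astype(np.float32)); print("walls",b,len(W))
E
```

```text
[ 0.54334128 -0.20235167  0.31118253]
0.61 [293. 200.] [ 0.5676 -0.2317  0.07  ] 0.0821532259953898 [ 0.57580729 -0.23414614  0.08055335] [ 0.54843213 -0.24184528  0.0132271 ] [ 0.58331181 -0.2265949   0.08335613]
0.59 [256. 203.] [ 0.5203 -0.23    0.0698] 0.0824588401812218 [ 0.51299102 -0.23152536  0.08107819] [ 0.50455883 -0.23862738  0.01642162] [ 0.53791402 -0.22398931  0.08443977]
caddy 0.95 [278.5, 190.4] [[ 0.5494106  -0.23008816  0.        ]]
short_a 0.86 [269.6, 197.5] [[ 0.5356039  -0.23997691  0.006     ]]
short_a 0.64 [278.3, 189.4] [[ 0.54909319 -0.22723641  0.006     ]]
walls ((544.3571166992188, -235.85069274902344), (52.38692092895508, 83.09038543701172), 84.993896484375) 1022
```

View pics/w0.png

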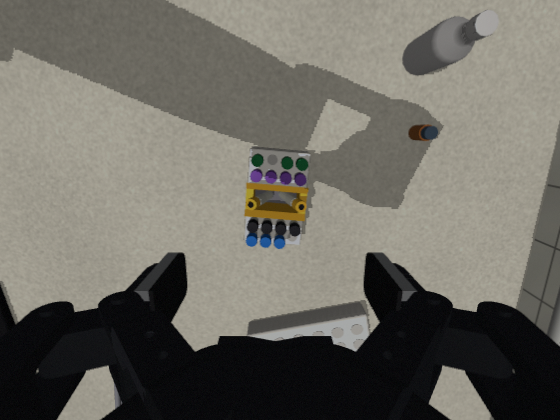

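The wrist view shows the yellow slot centred near (276,203), with short caps at (251,204) and (301,206). The slot centre is about (0.544, -0.235). Next I'll move over the tall tube.

>>> apply_moves(
  rows=[
    [[1, 0.03, 0, 0, 1], [1, 0.03, 0, 0, 1], [1, 0.03, 0, 0, 1], [1, 0.03, 0, 0, 1], [1, 0.03, 0, 0, 1], [1, 0.03, 0, 0, 1], [1, 0.03, 0, 0, 1], [1, 0.03, 0, 0, 1], [1, 0.03, 0, 0, 1], [1, 0.03, 0, 0, 1]],
  ],
)

```text
t: 4.9
tool_pos: [0.5562, 0.1993, 0.3115]
tool_rot: [180.0, -0.0, 89.8]
contact_force: [-0.0, 0.1, 0.4]
width: 0.0855
gripper_force: 0.0
```

>>> apply_moves(
  rows=[
    [[0.8, 0, 0.3, 0, 1], [0.8, 0, 0.3, 0, 1], [0.4, 0, 0.3, 0, 1], [0, 0, 0.3, 0, 1], [0, 0, 0.3, 0, 1], [0, 0, 0.2, 0, 1], [0, 0, 0, 0, 1], [0, 0, 0, 0, 1], [0, 0, 0, 0, 1], [0, 0, 0, 0, 1]],
  ],
)

```text
t: 5.9
tool_pos: [0.5567, 0.2781, 0.244]
tool_rot: [179.9, -0.0, 89.9]
contact_force: [0.2, -0.3, 0.0]
width: 0.0851
gripper_force: 0.0
```

```bash
python3 - <<'E'
from h import *
print(arm.read_state()["tool_pos"])
im,D=arm.capture("wrist"); cv2.imwrite("pics/w1.png",im)
for m in arm.masks_of("wrist","tall_yellow")[:3]:
    P=cloud("wrist",m["region"],D); z=np.percentile(P[:,2],95); T=P[P[:,2]>z-.004]
    print(round(m["p"],2),np.round(m["xy"]),np.round(np.median(P,0),4),z,T.mean(0),T.min(0),T.max(0))
h=cv2.cvtColor(im,cv2.COLOR_BGR2HSV); Y=(h[...,0]>15)&(h[...,0]<35)&(h[...,1]>120)&(h[...,2]>60)
P=cloud("wrist",Y,D); T=P[(P[:,2]>.128)&(P[:,2]<.145)]; print(len(T),T.mean(0),T.min(0),T.max(0))
E
```

```text
[0.55672531 0.27806178 0.24399755]
0.68 [272. 194.] [0.5567 0.2871 0.1343] 0.13604574648636947 [0.55647532 0.28309933 0.13503953] [0.54792254 0.27351022 0.13241892] [0.56458257 0.29148975 0.13703053]
245 [0.55663877 0.28388086 0.13459194] [0.5488049  0.27351022 0.12812353] [0.56458257 0.2915317  0.13691882]
```

View pics/w1.png

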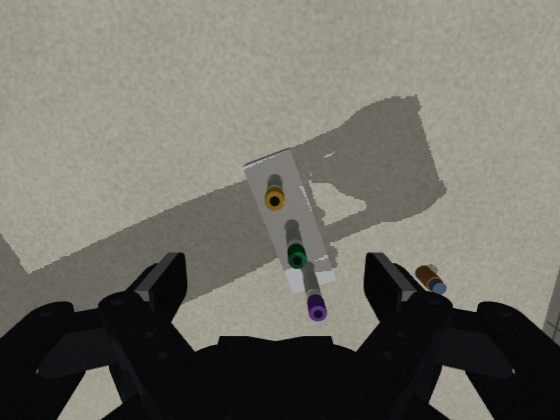

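The yellow cap is at (274,199), the green one at (297,256) and the purple at (317,312). The tall tube's cap centre is (0.5565, 0.2825). I'll descend to TCP z of about 0.104 and grip.

>>> apply_moves(
  rows=[
    [[0.11, 0, 0.4, 0, 1], [0, 0, 0.4, 0, 1], [0, 0, 0.5, 0, 1], [0, 0, 0.5, 0, 1], [0, 0, 0.5, 0, 1], [0, 0, 0.4, 0, 1], [0, 0, 0.3, 0, 1], [0, 0, 0.3, 0, 1], [0, 0, 0.2, 0, 1], [0, 0, 0, 0, 1]],
  ],
)

```text
t: 7.0
tool_pos: [0.5562, 0.2825, 0.1022]
tool_rot: [-179.9, 0.0, 89.9]
contact_force: [0.3, 0.5, 0.2]
width: 0.0851
gripper_force: 0.0
```

>>> apply_moves(
  rows=[
    [[0, 0, 0, 0, 0.5], [0, 0, 0, 0, 0.3], [0, 0, 0, 0, 0], [0, 0, 0, 0, 0], [0, 0, 0, 0, 0], [0, 0, 0, 0, 0], [0, 0, 0, 0, 0], [0, 0, 0, 0, 0], [0, 0, 0, 0, 0], [0, 0, 0, 0, 0]],
  ],
)

```text
t: 8.0
tool_pos: [0.5567, 0.2827, 0.1037]
tool_rot: [180.0, -0.0, 89.9]
contact_force: [-0.6, -0.5, 5.6]
width: 0.0165
gripper_force: 58.5
```

>>> apply_moves(
  rows=[
    [[0, 0, -0.2, 0, 0], [0, 0, -0.3, 0, 0], [0, 0, -0.4, 0, 0], [0, 0, -0.5, 0, 0], [0, 0, -0.5, 0, 0], [0, 0, -0.5, 0, 0], [0, 0, -0.5, 0, 0], [0, 0, -0.5, 0, 0], [0, 0, -0.4, 0, 0], [0, 0, -0.2, 0, 0]],
  ],
)

```text
t: 9.0
tool_pos: [0.5568, 0.2827, 0.2659]
tool_rot: [179.9, -0.1, 89.9]
contact_force: [0.3, 0.2, -0.4]
width: 0.0161
gripper_force: 58.5
```

>>> apply_moves(
  rows=[
    [[-0.3, 0, 0, 0, 0], [-0.6, -0.03, 0, 0, 0], [-0.8, -0.03, 0, 0, 0], [-0.8, -0.03, 0, 0, 0], [-0.8, -0.03, 0, 0, 0], [-0.8, -0.03, 0, 0, 0], [-0.8, -0.03, 0, 0, 0], [-0.8, -0.03, 0, 0, 0], [-0.8, -0.03, 0, 0, 0], [-0.8, -0.03, 0, 0, 0]],
  ],
)

```text
t: 10.0
tool_pos: [0.5443, -0.0113, 0.2622]
tool_rot: [-179.9, 0.0, 89.9]
contact_force: [0.7, 0.3, 0.4]
width: 0.0165
gripper_force: 58.5
```

>>> apply_moves(
  rows=[
    [[-0.8, 0, 0, 0, 0], [-0.8, 0, 0, 0, 0], [-0.8, 0, 0, 0, 0], [-0.8, 0, 0, 0, 0], [-0.8, 0, 0, 0, 0], [-0.7, 0, 0, 0, 0], [-0.3, 0, 0, 0, 0], [0, 0, 0, 0, 0], [0, 0, 0, 0, 0], [0, 0, 0, 0, 0]],
  ],
)

```text
t: 11.0
tool_pos: [0.5448, -0.2085, 0.2632]
tool_rot: [-180.0, -0.0, 89.9]
contact_force: [-0.0, -0.5, 0.7]
width: 0.0163
gripper_force: 58.5
```

```bash
python3 - <<'E'
from h import *
s=arm.read_state(); print(s["tool_pos"],s["contact_force"])
ims=[]
for c in ["scene","side","wrist"]:
    im,D=arm.capture(c); cv2.imwrite(f"pics/{c}2.png",im)
    for l in ["tall_yellow","short_a"]:
      for m in arm.masks_of(c,l)[:3]:
        P=cloud(c,m["region"],D)
        if len(P)<5: continue
        z=np.percentile(P[:,2],[3,97]); T=P[P[:,2]>z[1]-.004]; B=P[P[:,2]<z[0]+.01]
        print(c,l,round(m["p"],2),np.round(m["xy"]),len(P),"z",z.round(4),"top",T.mean(0).round(4),"bot",B.mean(0).round(4))
    x,y={"scene":(165,240),"side":(355,260),"wrist":(280,210)}[c]
    ims.append(cv2.resize(im[y-90:y+90,x-90:x+90],(380,380),interpolation=cv2.INTER_CUBIC) if c!="wrist" else None)
cv2.imwrite("pics/c2.png",np.hstack(ims[:2]))
E
```

```text
[ 0.54475455 -0.20849611  0.26322635] [-0.01910971 -0.5399837   0.74401696]
scene tall_yellow 0.97 [150. 172.] 564 z [0.1744 0.256 ] top [ 0.5516 -0.2087  0.2551] bot [ 0.5332 -0.2063  0.1688]
scene short_a 0.62 [162. 257.] 103 z [0.0607 0.0851] top [ 0.5766 -0.2335  0.0831] bot [ 0.5762 -0.2324  0.0643]
scene short_a 0.6 [156. 238.] 231 z [0.0415 0.0845] top [ 0.5149 -0.231   0.0835] bot [ 0.528  -0.2319  0.0458]
side tall_yellow 0.82 [356. 135.] 1873 z [0.1728 0.2936] top [ 0.5458 -0.2129  0.2934] bot [ 0.5553 -0.1858  0.1663]
side short_a 0.6 [332. 288.] 418 z [0.0521 0.0816] top [ 0.5119 -0.2316  0.0799] bot [ 0.5178 -0.2301  0.0566]
side short_a 0.57 [375. 278.] 430 z [0.0457 0.0816] top [ 0.5747 -0.2356  0.08  ] bot [ 0.563  -0.233   0.0496]
wrist tall_yellow 0.63 [275. 261.] 2990 z [0.1881 0.2959] top [ 0.5456 -0.208   0.2949] bot [ 0.5449 -0.2045  0.1829]
wrist short_a 0.83 [252. 204.] 410 z [0.0108 0.0825] top [ 0.5129 -0.2314  0.0807] bot [ 0.5327 -0.2348  0.0127]
wrist short_a 0.62 [292. 203.] 401 z [0.0168 0.0821] top [ 0.5759 -0.2344  0.0805] bot [ 0.5565 -0.2347  0.0179]
```

View pics/c2.png

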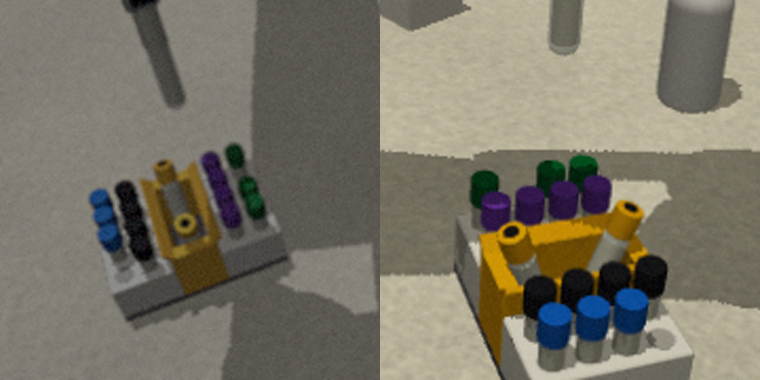

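The crops show the slot with both short tubes leaning apart, and the tall tube hanging behind it. Its foot is at scene px (158,199) and side px (353,193). I'll check the tilt from the foot pixels.

```bash
python3 - <<'E'
from h import *
for z in (.160,.165,.170):
  print(z,world("scene",[157.5,197.5],z=z),world("side",[352.6,191.5],z=z))
for c in ["scene","side"]:
  p=arm.camera_params(c);R=np.array(p["R"]);K=np.array([[p["fx"],0,p["cx"]],[0,p["fy"],p["cy"]],[0,0,1]])
  q,_=cv2.projectPoints(np.array([[.5448,-.2085,z] for z in (.165,.2,.24)]),cv2.Rodrigues(R)[0],np.array(p["t"]),K,np.array([p["k1"],0,0,0,0.]))
  im=cv2.imread(f"pics/{c}2.png"); print(c,q.reshape(-1,2).round(1))
  p0=arm.masks_of(c,"tall_yellow")[0]["region"]; 
  for v in q.reshape(-1,2)[:,1].round().astype(int): u=np.nonzero(p0[v])[0]; print(v,u.mean() if len(u) else None,len(u))
E
```

```text
0.16 [[ 0.53139837 -0.20740887  0.16      ]] [[ 0.55285271 -0.19505868  0.16      ]]
0.165 [[ 0.53682443 -0.20791089  0.165     ]] [[ 0.54849983 -0.20314593  0.165     ]]
0.17 [[ 0.54225048 -0.20841291  0.17      ]] [[ 0.54414696 -0.21123318  0.17      ]]
scene [[158.8 200.9]
 [152.9 183.9]
 [145.4 162.5]]
201 158.0 1
184 154.0 11
162 145.5 14
side [[351.7 194.5]
 [354.  163.3]
 [356.7 124.8]]
194 351.0 7
163 353.5 16
125 356.5 18
```

The tube is vertical to within about 1 mm. I'll move over the slot and lower to just above contact.

>>> apply_moves(
  rows=[
    [[-0.2, 0, 0, 0, 0], [-0.3, 0, 0, 0, 0], [-0.15, 0, 0, 0, 0], [0, 0, 0.3, 0, 0], [0, 0, 0.4, 0, 0], [0, 0, 0.4, 0, 0], [0, 0, 0.3, 0, 0], [0, 0, 0.2, 0, 0], [0, 0, 0, 0, 0], [0, 0, 0, 0, 0]],
  ],
)

```text
t: 12.55
tool_pos: [0.5448, -0.2353, 0.1996]
tool_rot: [180.0, 0.0, 89.9]
contact_force: [-0.8, -0.2, 0.8]
width: 0.0165
gripper_force: 58.5
```

```bash
python3 - <<'E'
from h import *
s=arm.read_state(); print(s["tool_pos"],s["contact_force"])
ims=[]
for c in ["scene","side"]:
    im,D=arm.capture(c)
    x,y={"scene":(165,230),"side":(355,260)}[c]
    ims.append(cv2.resize(im[y-70:y+70,x-70:x+70],(390,390),interpolation=cv2.INTER_CUBIC))
cv2.imwrite("pics/c3.png",np.hstack(ims))
E
```

```text
[ 0.5448326  -0.23534331  0.19962299] [-0.75937824 -0.15187717  0.76061829]
```

View pics/c3.png

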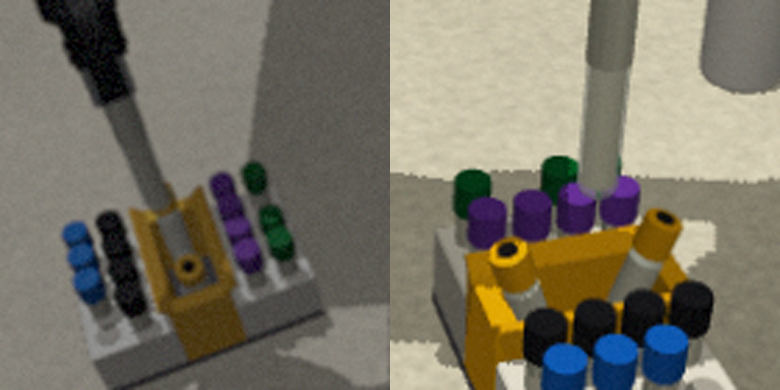

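Both crops show the foot above the slot's middle, between the two caps (side crop foot about (600,190), caps (510,252) and (660,230)). I'll continue down.

>>> apply_moves(
  rows=[
    [[0, 0, 0.3, 0, 0], [0, 0, 0.3, 0, 0], [0, 0, 0.3, 0, 0], [0, 0, 0.3, 0, 0], [0, 0, 0.2, 0, 0], [0, 0, 0.2, 0, 0], [0, 0, 0.1, 0, 0], [0, 0, 0, 0, 0], [0, 0, 0, 0, 0], [0, 0, 0, 0, 0]],
  ],
)

```text
t: 13.65
tool_pos: [0.5449, -0.2355, 0.1319]
tool_rot: [180.0, 0.0, 89.9]
contact_force: [-0.3, 0.8, -0.4]
width: 0.0162
gripper_force: 58.5
```

>>> apply_moves(
  rows=[
    [[0, 0, 0.05, 0, 0], [0, 0, 0.05, 0, 0], [0, 0, 0.05, 0, 0], [0, 0, 0.05, 0, 0], [0, 0, 0.05, 0, 0], [0, 0, 0.05, 0, 0], [0, 0, 0, 0, 0], [0, 0, 0, 0, 0], [0, 0, 0, 0, 0], [0, 0, 0, 0, 0]],
  ],
)

```text
t: 14.65
tool_pos: [0.5447, -0.2354, 0.1194]
tool_rot: [180.0, 0.0, 89.9]
contact_force: [-0.2, 0.7, 0.3]
width: 0.0161
gripper_force: 58.5
```

>>> apply_moves(
  rows=[
    [[0, 0, 0.03, 0, 0], [0, 0, 0.03, 0, 0], [0, 0, 0.03, 0, 0], [0, 0, 0.03, 0, 0], [0, 0, 0.03, 0, 0], [0, 0, 0, 0, 0], [0, 0, 0, 0, 0], [0, 0, 0, 0, 0], [0, 0, 0, 0, 0], [0, 0, 0, 0, 0]],
  ],
)

```text
t: 15.65
tool_pos: [0.5448, -0.2354, 0.1133]
tool_rot: [180.0, 0.0, 89.9]
contact_force: [0.3, -1.2, 2.8]
width: 0.0161
gripper_force: 58.7
```

>>> apply_moves(
  rows=[
    [[0, 0, 0.03, 0, 0], [0, 0, 0.03, 0, 0], [0, 0, 0.03, 0, 0], [0, 0, 0.03, 0, 0], [0, 0, 0, 0, 0], [0, 0, 0, 0, 0], [0, 0, 0, 0, 0], [0, 0, 0, 0, 0], [0, 0, 0, 0, 0], [0, 0, 0, 0, 0]],
  ],
)

```text
t: 16.65
tool_pos: [0.5447, -0.2354, 0.1085]
tool_rot: [-180.0, 0.0, 89.9]
contact_force: [1.1, 0.0, -0.7]
width: 0.0162
gripper_force: 58.5
```

```bash
python3 - <<'E'
from h import *
s=arm.read_state(); print(s["tool_pos"],s["contact_force"])
ims=[]
for c in ["scene","side"]:
    im,D=arm.capture(c)
    x,y={"scene":(165,230),"side":(355,260)}[c]
    ims.append(cv2.resize(im[y-70:y+70,x-70:x+70],(390,390),interpolation=cv2.INTER_CUBIC))
cv2.imwrite("pics/c4.png",np.hstack(ims))
E
```

```text
[ 0.54468476 -0.23540851  0.10850072] [ 1.12905746  0.03639498 -0.7158155 ]
```

View pics/c4.png

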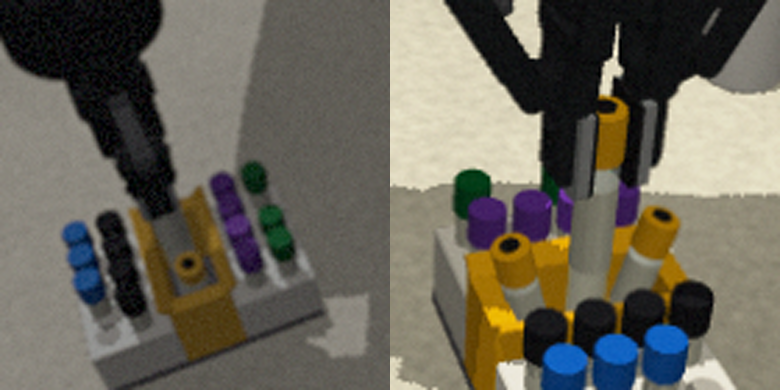

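The tall tube is between the two short ones, which lean a little less now (caps (512,250) and (660,228)), and the force is small. The last few millimetres go down slowly.

>>> apply_moves(
  rows=[
    [[0, 0, 0.02, 0, 0], [0, 0, 0.02, 0, 0], [0, 0, 0.02, 0, 0], [0, 0, 0.02, 0, 0], [0, 0, 0, 0, 0], [0, 0, 0, 0, 0], [0, 0, 0, 0, 0], [0, 0, 0, 0, 0], [0, 0, 0, 0, 0], [0, 0, 0, 0, 0]],
  ],
)

```text
t: 17.75
tool_pos: [0.5447, -0.2354, 0.1053]
tool_rot: [180.0, -0.0, 89.9]
contact_force: [-0.3, 0.5, -0.4]
width: 0.0165
gripper_force: 58.5
```

>>> apply_moves(
  rows=[
    [[0, 0, 0.02, 0, 0], [0, 0, 0.02, 0, 0], [0, 0, 0, 0, 0], [0, 0, 0, 0, 0], [0, 0, 0, 0, 0], [0, 0, 0, 0, 0], [0, 0, 0, 0, 0], [0, 0, 0, 0, 0], [0, 0, 0, 0, 0], [0, 0, 0, 0, 0]],
  ],
)

```text
t: 18.75
tool_pos: [0.5447, -0.2354, 0.1038]
tool_rot: [180.0, 0.0, 89.9]
contact_force: [-0.3, 0.7, 1.8]
width: 0.0162
gripper_force: 58.7
```

>>> apply_moves(
  rows=[
    [[0, 0, 0.02, 0, 0], [0, 0, 0, 0, 0], [0, 0, 0, 0, 0], [0, 0, 0, 0, 0], [0, 0, 0, 0, 0], [0, 0, 0, 0, 0], [0, 0, 0, 0, 0], [0, 0, 0, 0, 0], [0, 0, 0, 0, 0], [0, 0, 0, 0, 0]],
  ],
)

```text
t: 19.75
tool_pos: [0.545, -0.2356, 0.1036]
tool_rot: [179.9, 0.0, 89.9]
contact_force: [-1.0, 0.0, 8.3]
width: 0.0167
gripper_force: 59.2
```

>>> apply_moves(
  rows=[
    [[0, 0, 0.02, 0, 0], [0, 0, 0, 0, 0], [0, 0, 0, 0, 0], [0, 0, 0, 0, 0], [0, 0, 0, 0, 0], [0, 0, 0, 0, 0], [0, 0, 0, 0, 0], [0, 0, 0, 0, 0], [0, 0, 0, 0, 0], [0, 0, 0, 0, 0]],
  ],
)

```text
t: 20.75
tool_pos: [0.5452, -0.2357, 0.1035]
tool_rot: [179.9, 0.1, 89.9]
contact_force: [-2.5, -0.2, 12.8]
width: 0.016
gripper_force: 59.8
```

The force rises stiffly at the same TCP height as in the rack (0.1036), so the foot is on the floor. I'll relieve the force, open, and retreat upward.

>>> apply_moves(
  rows=[
    [[0, 0, -0.03, 0, 0], [0, 0, 0, 0, 0], [0, 0, 0, 0, 0.3], [0, 0, 0, 0, 0.5], [0, 0, 0, 0, 0.7], [0, 0, 0, 0, 0.9], [0, 0, 0, 0, 1], [0, 0, 0, 0, 1], [0, 0, 0, 0, 1], [0, 0, 0, 0, 1]],
  ],
)

```text
t: 21.75
tool_pos: [0.5447, -0.2354, 0.1033]
tool_rot: [180.0, 0.0, 89.9]
contact_force: [0.3, -0.5, -0.3]
width: 0.0853
gripper_force: 0.0
```

>>> apply_moves(
  rows=[
    [[0, 0, -0.1, 0, 1], [0, 0, -0.2, 0, 1], [0, 0, -0.4, 0, 1], [0, 0, -0.5, 0, 1], [0, 0, -0.5, 0, 1], [0, 0, -0.5, 0, 1], [0, 0, -0.5, 0, 1], [0, 0, -0.4, 0, 1], [0, 0, -0.2, 0, 1], [0, 0, 0, 0, 1]],
  ],
)

```text
t: 22.75
tool_pos: [0.545, -0.2355, 0.2367]
tool_rot: [179.9, 0.0, 89.9]
contact_force: [0.4, -0.4, -0.8]
width: 0.0854
gripper_force: 0.0
```

```bash
python3 - <<'E'
from h import *
ims=[]
for c in ["scene","side"]:
    im,D=arm.capture(c)
    for l in ["tall_yellow","short_a"]:
      for m in arm.masks_of(c,l)[:3]:
        P=cloud(c,m["region"],D)
        if len(P)<5: continue
        z=np.percentile(P[:,2],97); T=P[P[:,2]>z-.004]
        print(c,l,round(m["p"],2),np.round(m["xy"]),"z",z.round(4),"top",T.mean(0).round(4))
    x,y={"scene":(165,230),"side":(355,260)}[c]
    ims.append(cv2.resize(im[y-80:y+80,x-80:x+80],(390,390),interpolation=cv2.INTER_CUBIC))
cv2.imwrite("pics/c5.png",np.hstack(ims))
E
```

```text
scene tall_yellow 0.62 [151. 233.] z 0.1386 top [ 0.5459 -0.2347  0.1377]
scene short_a 0.64 [162. 255.] z 0.0859 top [ 0.5746 -0.2333  0.084 ]
side tall_yellow 0.57 [357. 260.] z 0.1354 top [ 0.5434 -0.2367  0.1345]
side short_a 0.69 [376. 281.] z 0.0826 top [ 0.5739 -0.2348  0.0813]
```

View pics/c5.png

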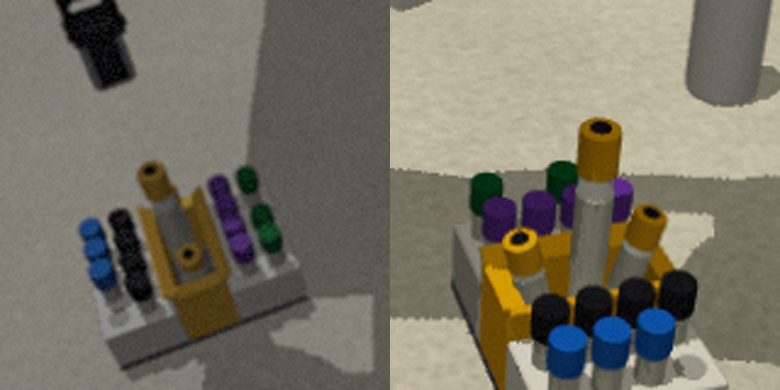

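The tall tube stands upright and centred (cap top z about 0.136, the same as in the rack). Both short tubes are standing in the slot and the gripper is clear. Handing in.

```bash
python3 -c "
from cell import arm
print(arm.finish_job())"
```

```text
the job is handed in; nothing more can be done
None
```

The tall yellow-capped tube stands released on the floor of the yellow slot, between the two short tubes, which are both still standing there; I handed the job in at about 23 s, and no verdict came back.

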